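Clamp the circuit board in its test jig

TASK

Two identical clamping jigs stand on the lab bench and only one has a circuit board in it. On the jig with the board, turn the lever bolt clockwise by its upright lever until it is snug, then fold the lever all the way down flat over the board and let go. Do not touch the empty jig.

Things in the scene. Friction and masses are not known exactly. Their poses are not given: they have to be found in the camera images.
- pivot (a point): Lever pivot on the bolt of the jig with the green board, on the vertical bolt axis, 84 (bolt at 0) to 78 mm (snug) above the bench. Bolt head 28 mm wide, cheeks to 10 mm above the pivot. The point turns with the bolt, not the lever: z up; x level, the way the lever folds; y the hinge axis. When snug, x points from the bolt to the board, so the closed lever lies along the steel strap.
- bolt (a joint): Turn of that bolt, rad: grows clockwise seen from above, hard stop at 1.5 = snug; starts 0.6 to 1.2 rad short of it. Strap, bolt and lever sink 4 mm per rad. Friction 0.15 N m; stays where left. Turn it by pinching the lever's two flat faces, about 48 mm above the pivot.
- lever (a joint): Fold of that bright metal lever, rad: 0 = upright, starts at 0 to 0.1; 1.57 = level, closed (hard stop); folds only towards the pivot point's +x. A straight bar reaching 76 mm from the pivot, 12 mm thick along the point's x and 18 mm wide along y when upright. Friction 0.12 N m (2 to 3 N near the tip); stays where left.
- empty_jig: The other jig, alike, its lever also up, but no board on its black bed. Both are fixed: grey metal base 190 x 110 x 14 mm, bed at one end (top 38 mm up), post with 24 mm wide dark steel strap and bolt at the other (strap top 60 mm up when snug). Origin: underside centre of the base; z up, x along its length from bed to bolt, bolt axis at x = +50 mm.
Things that resemble listed ones, but are neither listed nor needed, are in the scene too. Leave any blue or orange look-alike of the part that bears pivot alone.

How it is judged:
By the outcome, as a careful person would: the job done as asked, in the order asked, and still so for the second after the job is handed in, with the robot touching nothing.
It also fails if it takes over 42 s, if anything falls off the work surface, if the arm or the gripper's body presses on something with over 40 N, if the wrist force passes 120 N, or if a joint passes its speed limit or range.

ROBOT

A 6-joint arm with a two-finger parallel gripper is mounted at the origin on the work surface. World frame = base frame: x ahead of the robot, y to its left, z up, the work surface at z = 0. Lengths are in mm, angles in rad, forces in N, time in s.
With the tool pointing down it reaches from about 350 to 975 mm from the base axis. Payload 7.1 kg.
Tool frame: the origin (TCP) lies at the very end of the fingers, on their centre line; the grasp point (between the pads) lies 19 mm behind it; z points along the fingers, y is the direction in which the jaws open and shut (so a half turn about z gives the same grasp; the last joint's range is limited). The gripper opens to 88 mm and grips with 3 to 60 N. Pads are 20 mm wide; open, the fingers measure 115 mm over their backs; the gripper's body (75 mm by 178 mm) begins 61 mm behind the grasp point.
Start: joints at [-1.143, 0.423, 1.63, -0, 1.089, -0.019], TCP at [270.066, -563.622, 222.675] pointing down, gripper open.
Joint ranges: [-3, 3], [-0.9, 2.11], [0.09, 2.58], [-1.31, 4.45], [0.11, 2.69], [-2.54, 2.54]. Speed limits (rad/s): [2.39, 2.39, 3.01, 3.14, 3.14, 3.14].

INTERFACE

Orientations are given as a unit quaternion [w, x, y, z].
In Python, from cell import manip, eyes gives the robot as it stands.
- The arm moves only by the shell command python3 -m inch 'ROWS' [OPENING]. ROWS is JSON, a list of rows, each a list of 2 entries, a list of its own where there are three numbers: the shift along the world's x, y, z scaled (see below), then the turn, a rotation vector about the world's x, y, z scaled (see below). A call has 1 to 20 rows; each row is the pose to reach, as a shift and turn from the pose commanded when the call began, turning the shorter way round; what a row does not reach only later rows make up. The controller multiplies each number of a shift by 0.75 m and each number of a turn by 360 degrees. A row lasts 1/10 s, in which the tool goes at most 50 mm and 8.59 degrees, less where a joint would pass 70% of its speed; a pose out of reach is approached as far as the arm can. A call with a number of a shift or a turn outside -1 to 1 is refused whole. A call with a gripper value outside its range is refused whole. OPENING is the gripper's target within -1 to 1 (fully open at 1, half-way at 0, shut at -1), set as the call begins (- or left out, the last holds). The fingers move at their own pace and stop on an object; the grip force is fixed at half the most. Time passes only in rows, so rows that repeat a pose let the fingers close. It gives the time, the measured TCP pose, the force and the opening at its end, in the units of the state.
- manip.sense(): the state, without advancing time (a new reading comes with each control period).
- eyes.read_camera(name): name is "scene" or "top" or "wrist"; returns the picture (420x560x3 uint8, red, green, blue); there is no depth.
- eyes.calibration(name): a dict with "K" (3x3 intrinsics, pixels), "D" ([k1, k2, p1, p2, k3] as OpenCV has them; the pictures are not rectified), "rvec" (rotation vector, rad) and "tvec" (3), from world to camera coordinates, as OpenCV has them. Camera axes: x right, y down, z forward; pixel columns grow to the right and rows downward; lengths in mm; the calibration is good to about 2 mm. A picture is of the moment at which its call begins: read the wrist's pose just before it. calibration takes no time and is no camera call; for the wrist camera it gives the pose at the moment of the call.
- manip.hand_in(): hands the job in, once; it reports no verdict.
The state is a dict: "time": time; "joint_pos": joint angles; "dq": joint speeds; "tau": joint torques, N m; "eef_pos": TCP position; "orientation": TCP orientation; "contact_force": force on the tool from outside, world axes, zero at the start; "ft_torque": the same for the moment, N m; "finger_gap": finger opening in mm.
Only numpy, scipy, OpenCV 4.12 (cv2) and the standard library are available. Lean on these libraries where they do the work, as an engineer would, in place of code of your own. Each camera call takes 0.05 s, during which the arm holds its last target.

## Working session

There is one attempt and no reset: what is moved stays moved. The work goes in short steps, Python scripts to look and compute and a shell command to move; the robot and the scene stay as the last step left them, time stands still between calls to the robot, and variables do not carry over. Pictures are saved under pics/ and viewed, and the job is handed in when it is done.

```bash
ls; mkdir -p pics
python3 - <<'E'
from cell import manip, eyes
import cv2
print(manip.sense())
for n in ["scene","top","wrist"]:
    im=eyes.read_camera(n); cv2.imwrite(f"pics/{n}0.png",im[:,:,::-1])
    c=eyes.calibration(n); print(n,c)
E
```

```text
pics
{'time': 0.0, 'joint_pos': array([-1.14299290e+00,  4.23823669e-01,  1.63068661e+00, -3.26528169e-05,
        1.08857461e+00, -1.90258465e-02]), 'dq': array([ 0.00073646,  0.00088729,  0.00140507,  0.00012861, -0.00046318,
       -0.0001336 ]), 'tau': array([-1.70893123e-03, -5.44631124e+01, -2.73670292e+01,  6.42497744e-02,
        2.26634648e-02, -1.12388041e-04]), 'eef_pos': array([ 269.84069853, -563.13933445,  221.91374236]), 'orientation': array([-7.27649558e-04,  9.75144636e-01,  2.21568009e-01, -1.65595935e-04]), 'contact_force': array([-1.03411174, -0.93263483, -0.64352465]), 'ft_torque': array([-0.01965236,  0.01201834,  0.06539316]), 'finger_gap': 88.12148647361494}
scene {'K': array([[518.54406474,   0.        , 275.76180439],
       [  0.        , 518.54406474, 213.57524102],
       [  0.        ,   0.        ,   1.        ]]), 'D': array([-0.07401802,  0.        ,  0.        ,  0.        ,  0.        ]), 'rvec': array([ 2.12441249,  0.71110587, -0.34799838]), 'tvec': array([-479.40354265, -167.15567081, 1370.19192077])}
top {'K': array([[399.6261981 ,   0.        , 278.55598   ],
       [  0.        , 399.6261981 , 212.09691688],
       [  0.        ,   0.        ,   1.        ]]), 'D': array([-0.05151712,  0.        ,  0.        ,  0.        ,  0.        ]), 'rvec': array([ 2.09898369, -2.13263225,  0.21455204]), 'tvec': array([-13.98929797, 615.92088111, 780.40598096])}
wrist {'K': array([[331.82729401,   0.        , 277.72521388],
       [  0.        , 331.82729401, 208.2862349 ],
       [  0.        ,   0.        ,   1.        ]]), 'D': array([-0.01953521,  0.        ,  0.        ,  0.        ,  0.        ]), 'rvec': array([-2.44087786,  1.53712128,  0.22925979]), 'tvec': array([-625.45748622,  -35.25152208,  391.35094151])}
```

View pics/scene0.png

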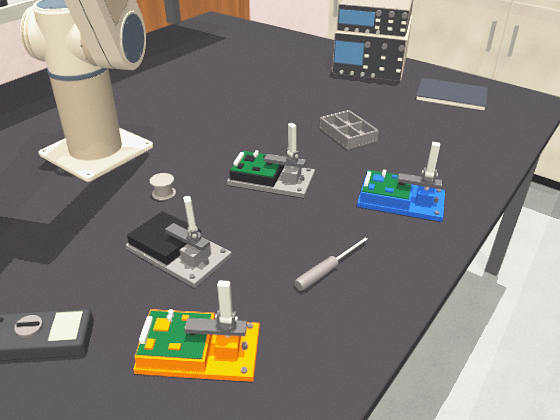

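View pics/top0.png

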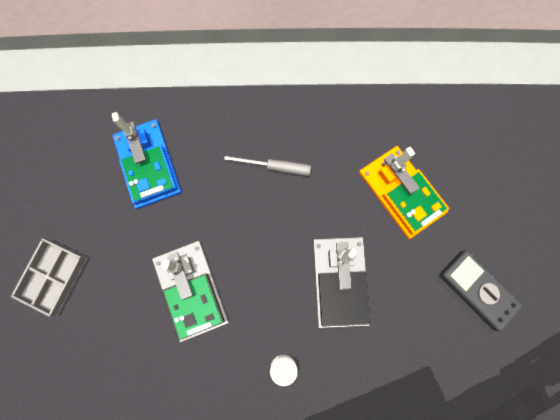

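View pics/wrist0.png

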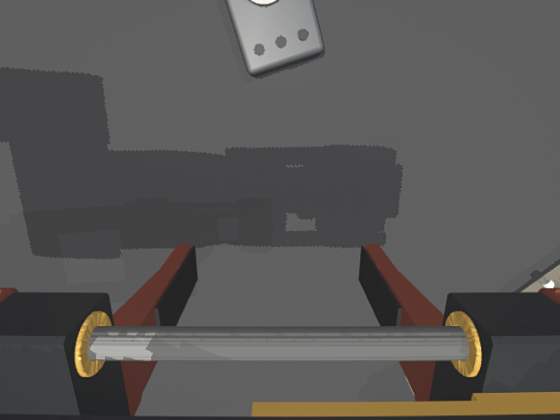

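The pictures show four candidates in the top view: the grey jig with a green board (lever near 178,265), the empty grey jig (345,255), the blue look-alike (125,125) and the orange look-alike (405,160). By the description I choose the grey jig with the board, which is at (270,170) in the scene view. Next I'll check that choice in close crops.

```bash
cat > h.py <<'E'
import numpy as np, cv2
from scipy.spatial.transform import Rotation as R
def ray(c,p):
    u=cv2.undistortPoints(np.array([[p]],float),c["K"],c["D"])[0,0]
    Rm=R.from_rotvec(c["rvec"]).as_matrix(); t=c["tvec"]
    d=Rm.T@np.array([u[0],u[1],1]); return -Rm.T@t, d/np.linalg.norm(d)
def plane(c,p,z):
    o,d=ray(c,p); return o+d*(z-o[2])/d[2]
def two(c1,p1,c2,p2):
    o1,d1=ray(c1,p1);o2,d2=ray(c2,p2)
    s=np.linalg.lstsq(np.c_[d1,-d2],o2-o1,rcond=None)[0]
    a=o1+s[0]*d1;b=o2+s[1]*d2; return (a+b)/2,np.linalg.norm(a-b)
def proj(c,P): return cv2.projectPoints(np.array(P,float).reshape(-1,1,3),c["rvec"],c["tvec"],c["K"],c["D"])[0][:,0]
E
python3 - <<'E'
import cv2,numpy as np
a=cv2.imread("pics/top0.png")[235:345,145:235]; b=cv2.imread("pics/scene0.png")[115:200,220:325]
cv2.imwrite("pics/c1.png",np.hstack([cv2.resize(a,(409,500),interpolation=2),cv2.resize(b,(391,500*391//391),interpolation=2) if 0 else cv2.copyMakeBorder(cv2.resize(b,(390,316),interpolation=2),0,184,0,0,0)]))
E
```

```text
(no output)
```

View pics/c1.png

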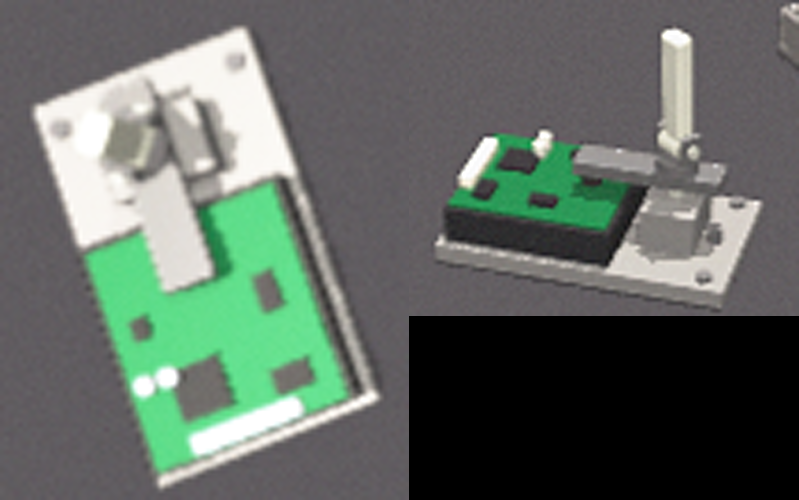

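Run:
```python
from h import *; from cell import eyes
np.set_printoptions(precision=1,suppress=True)
T=eyes.calibration("top");S=eyes.calibration("scene")
t=lambda x,y:(145+x/4.545,235+y/4.545-0.0)
s=lambda x,y:(220+(x-409)/3.714,115+y/3.714)
C=[plane(T,t(*p),14) for p in [(35,105),(247,28),(378,397),(160,487)]]
for p in C: print(p)
print([np.linalg.norm(C[i]-C[(i+1)%4]) for i in range(4)])
m=sum(C)/4; ax=(C[0]+C[1]-C[2]-C[3])/2; ax/=np.linalg.norm(ax)
print("center",m,"ax",ax,np.arctan2(ax[1],ax[0])); B=m+50*ax; print("bolt",B)
# scene corners check: right(760,203), front-right(722,297), front-left(438,245)
for p in [(760,203),(722,295),(438,243)]: print("sc",plane(S,s(*p),14))
print("tip", two(T,t(95,135),S,s(677,36)))
print("proj pivot", [(( q[0]-145)*4.545,(q[1]-235)*4.545) for q in proj(T,[B+[0,0,67],B+[0,0,143]])], [((q[0]-220)*3.714+409,(q[1]-115)*3.714) for q in proj(S,[B+[0,0,67],B+[0,0,143]])])
print("topcam", ray(T,(280,210))[0])
```

```text
[526.9 253.7  14. ]
[562.9 151.7  14. ]
[388.4  86.8  14. ]
[348.7 188.1  14. ]
[np.float64(108.19088101285205), np.float64(186.17730156313905), np.float64(108.73472254066745), np.float64(189.90749264183555)]
center [456.7 170.1  14. ] ax [0.9 0.3 0. ] 0.3546376781321293
bolt [503.6 187.4  14. ]
sc [527.6 254.2  14. ]
sc [567.6 151.1  14. ]
sc [389.8  89.   14. ]
tip (array([502.9, 185.2, 156.9]), np.float64(3.8494122607206025))
proj pivot [(np.float64(134.38217719909179), np.float64(142.54639041995213)), (np.float64(86.16305987161205), np.float64(129.85920466759876))] [(np.float64(674.1781228624332), np.float64(144.93178254693822)), (np.float64(676.9817070268515), np.float64(35.5928594930264))]
topcam [447.2 -21.7 887.8]
```

The crops confirm the choice: grey base, green board, bright upright lever. The base measures about 109x188 mm, and the bolt is at roughly (504,187). Now I'll find where to put the wrist camera so it can measure the lever's yaw.

Run:
```python
from h import *; from cell import eyes,manip
np.set_printoptions(precision=3,suppress=True)
c=eyes.calibration("wrist"); s=manip.sense(); q=s["orientation"]
Rt=R.from_quat([q[1],q[2],q[3],q[0]]).as_matrix(); Rc=R.from_rotvec(c["rvec"]).as_matrix()
o=-Rc.T@c["tvec"]; print("cam in tool",Rt.T@(o-s["eef_pos"])); print("cam axes in tool",(Rt.T@Rc.T).T)
print("tool axes world cols",Rt)
```

```text
cam in tool [  79.568    1.198 -161.897]
cam axes in tool [[-0.     1.     0.   ]
 [-0.957 -0.    -0.29 ]
 [-0.29  -0.     0.957]]
tool axes world cols [[ 0.902  0.432 -0.001]
 [ 0.432 -0.902  0.001]
 [ 0.    -0.001 -1.   ]]
```

```bash
python3 -m inch '[[[0.1,0.3,0.05],[0,0,0.12]],[[0.312,1.0,0.05],[0,0,0.378]],[[0.312,1.0,0.05],[0,0,0.378]],[[0.312,1.0,0.05],[0,0,0.378]],[[0.312,1.0,0.05],[0,0,0.378]],[[0.312,1.0,0.05],[0,0,0.378]],[[0.312,1.0,0.05],[0,0,0.378]],[[0.312,1.0,0.05],[0,0,0.378]],[[0.312,1.0,0.05],[0,0,0.378]],[[0.312,1.0,0.05],[0,0,0.378]],[[0.312,1.0,0.05],[0,0,0.378]],[[0.312,1.0,0.05],[0,0,0.378]],[[0.312,1.0,0.05],[0,0,0.378]],[[0.312,1.0,0.05],[0,0,0.378]],[[0.312,1.0,0.05],[0,0,0.378]],[[0.312,1.0,0.05],[0,0,0.378]],[[0.312,1.0,0.05],[0,0,0.378]],[[0.312,1.0,0.05],[0,0,0.378]],[[0.312,1.0,0.05],[0,0,0.378]],[[0.312,1.0,0.05],[0,0,0.378]]]' 1
python3 - <<'E'
from h import *; from cell import eyes,manip
s=manip.sense(); im=eyes.read_camera("wrist"); print(s["time"],s["joint_pos"],s["eef_pos"],s["orientation"])
cv2.imwrite("pics/w1.png",im[:,:,::-1])
E
```

```text
time: 2.15
eef_pos: [503.6, 185.0, 260.1]
orientation: [-0.0, 0.16, 0.987, -0.0]
contact_force: [0.7, -0.2, -0.1]
finger_gap: 87.8
2.15 [ 3.30004787e-01  2.49633448e-01  1.79019842e+00 -2.00490108e-04
  1.10238034e+00 -9.18562316e-01] [503.63922385 185.03183819 260.08381595] [-2.30983940e-04  1.60373775e-01  9.87056305e-01 -2.24956846e-04]
```

View pics/w1.png

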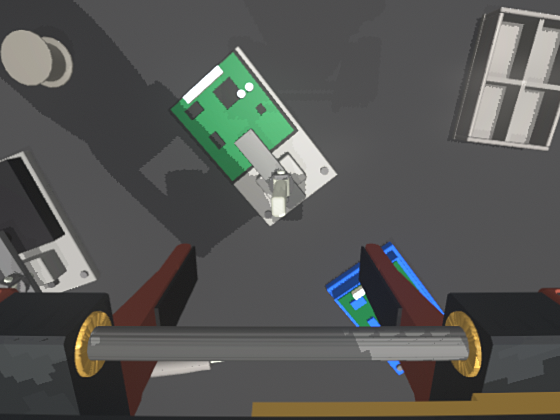

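Run:
```python
import cv2
a=cv2.imread("pics/w1.png")[140:235,225:345]
cv2.imwrite("pics/c2.png",cv2.resize(a,None,fx=6,fy=6,interpolation=2))
```

```text
(no output)
```

View pics/c2.png

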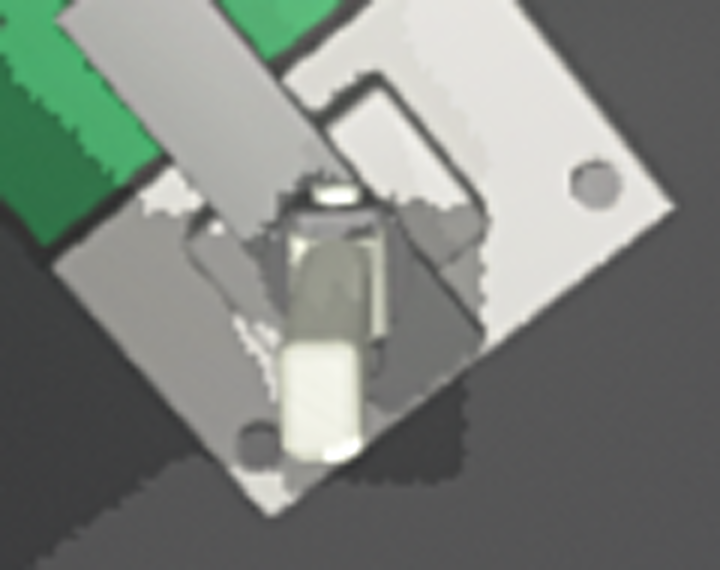

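Run:
```python
from h import *; from cell import eyes,manip
np.set_printoptions(precision=1,suppress=True)
c=eyes.calibration("wrist"); t=lambda x,y:(225+x/6-.4,140+y/6-.4)
C=np.array([plane(c,t(*p),157.6) for p in [(280,342),(360,338),(363,457),(284,461)]])
print(C,C.mean(0),[np.linalg.norm(C[i]-C[(i+1)%4]) for i in range(4)])
d=(C[1]+C[2]-C[0]-C[3]); L=(C[0]+C[1]-C[2]-C[3]); print("thin dir",np.degrees(np.arctan2(d[1],d[0])),"long",np.degrees(np.arctan2(L[1],L[0])))
s=manip.sense();q=s["orientation"];Y=R.from_quat([q[1],q[2],q[3],q[0]]).as_matrix()
print("tool y",np.degrees(np.arctan2(Y[1,1],Y[0,1])),"x",np.degrees(np.arctan2(Y[1,0],Y[0,0])))
B=[plane(c,p,14) for p in [t(270,515),t(675,205),(237.5,48),(171,111)]]  # base corners (last at bed edge)
for b in B: print(b)
# pivot pin ends region: (335,190) bright
m=(B[0]+B[1])/2; n=B[1]-B[0]; n/=np.linalg.norm(n); ax=np.array([-n[1],n[0],0]); ax*=np.sign(ax[0]); print("ax",np.degrees(np.arctan2(ax[1],ax[0])),"w",np.linalg.norm(B[0]-B[1]),"bolt",m-45*ax)
```

```text
[[493.2 182.  157.6]
 [496.1 192.6 157.6]
 [512.6 187.6 157.6]
 [509.7 177.  157.6]] [502.9 184.8 157.6] [np.float64(10.996432974803602), np.float64(17.181912788084148), np.float64(11.056655998069441), np.float64(17.201356328645197)]
thin dir 74.54959476205458 long 163.17737608196214
tool y 71.54796501936188 x 161.54796292724058
[564.3 152.6  14. ]
[526.3 254.5  14. ]
[352.3 186.8  14. ]
[391.3  88.2  14. ]
ax 20.460652254334022 w 108.75632214686833 bolt [503.1 187.8  14. ]
```

The end face measures 11x17 mm against a nominal 12x18. Its thin axis is at about 74°, so the bolt is about 0.93 rad short, and the lever tip at (503,185) agrees with the bolt at (503.3,187.5). Descending to pinch.

```bash
python3 -m inch '[[[-0.001,0.001,-0.05],[0,0,0.007]],[[-0.001,0.001,-0.1],[0,0,0.007]],[[-0.001,0.001,-0.15],[0,0,0.007]],[[-0.001,0.001,-0.199],[0,0,0.007]],[[-0.001,0.001,-0.199],[0,0,0.007]],[[-0.001,0.001,-0.199],[0,0,0.007]],[[-0.001,0.001,-0.199],[0,0,0.007]]]' -0.2
python3 - <<'E'
from h import *; from cell import eyes,manip
s=manip.sense(); im=eyes.read_camera("wrist"); print(s)
cv2.imwrite("pics/w2.png",im[:,:,::-1])
E
```

```text
time: 2.9
eef_pos: [504.7, 187.2, 112.9]
orientation: [0.001, 0.138, 0.99, 0.001]
contact_force: [0.5, 0.2, -0.1]
finger_gap: 36.3
{'time': 2.9, 'joint_pos': array([ 3.33118100e-01,  4.53775120e-01,  1.89656706e+00,  5.63447659e-06,
        7.88242514e-01, -9.61144313e-01]), 'dq': array([ 4.77559928e-03, -1.24465390e-02, -3.48764518e-03,  6.17804784e-06,
       -6.43979032e-03, -7.16999340e-04]), 'tau': array([-7.59473909e-02, -4.76992750e+01, -1.94889647e+01,  1.86126307e-02,
        1.04348960e-01,  1.38433854e-03]), 'eef_pos': array([504.69430326, 187.22408988, 112.88677012]), 'orientation': array([1.33904822e-03, 1.37828627e-01, 9.90454950e-01, 6.84771332e-04]), 'contact_force': array([ 0.47632344,  0.19826949, -0.06237307]), 'ft_torque': array([ 0.08416155, -0.14259572, -0.01925125]), 'finger_gap': 36.287376227279125}
```

View pics/w2.png

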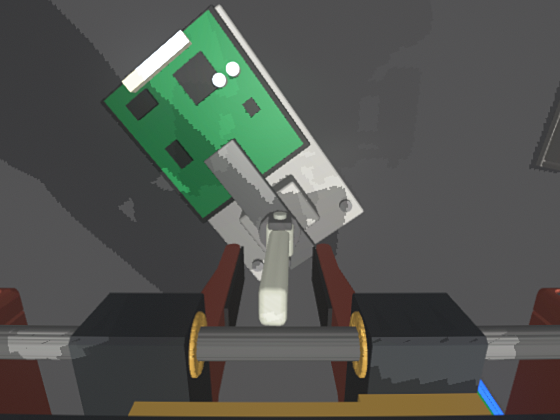

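The lever stands between the pads: tip near (272,310), pads at (232,290) and (325,290). Closing now.

```bash
python3 -m inch '[[[-0.001,0,-0.002],[0,0,0]],[[-0.001,0,-0.002],[0,0,0]],[[-0.001,0,-0.002],[0,0,0]],[[-0.001,0,-0.002],[0,0,0]],[[-0.001,0,-0.002],[0,0,0]],[[-0.001,0,-0.002],[0,0,0]]]' -1
python3 - <<'E'
from cell import manip
s=manip.sense();print(s['eef_pos'],s['contact_force'],s['ft_torque'],s['finger_gap'],s['orientation'])
E
```

```text
time: 3.55
eef_pos: [503.4, 188.5, 110.0]
orientation: [0.001, 0.138, 0.99, 0.001]
contact_force: [0.4, 5.2, 0.9]
finger_gap: 12.1
[503.36525854 188.46506003 109.99033985] [0.43233085 5.21358924 0.92877893] [ 1.28226767 -0.20335109 -0.20681012] 12.05593638248507 [7.76821279e-04 1.37949326e-01 9.90438117e-01 1.30975159e-03]
```

```bash
python3 -m inch '[[[0,0,-0.0005],[0,0,-0.017]],[[0,0,-0.001],[0,0,-0.034]],[[0,0,-0.0016],[0,0,-0.05]],[[0,0,-0.0022],[0,0,-0.067]],[[0,0,-0.0028],[0,0,-0.084]],[[0,0,-0.0034],[0,0,-0.1]],[[0,0,-0.0039],[0,0,-0.117]],[[0,0,-0.0044],[0,0,-0.13]],[[0,0,-0.0044],[0,0,-0.13]],[[0,0,-0.0044],[0,0,-0.13]]]'
python3 - <<'E'
from cell import manip
from h import *
s=manip.sense();q=s['orientation'];Y=R.from_quat([q[1],q[2],q[3],q[0]]).as_matrix()
print(s['eef_pos'],s['contact_force'],s['ft_torque'],s['finger_gap'],"tool y",np.degrees(np.arctan2(Y[1,1],Y[0,1])))
E
```

```text
time: 4.55
eef_pos: [503.6, 188.7, 106.7]
orientation: [0.0, 0.52, 0.854, 0.002]
contact_force: [0.5, 6.3, -0.6]
finger_gap: 11.8
[503.64354154 188.72228252 106.74548285] [ 0.50364096  6.31157486 -0.55791418] [ 1.37121344 -0.29082251 -0.09957507] 11.762597904883107 tool y 27.345553491098848
```

```bash
python3 -m inch '[[[0,0,-0.0003],[0,0,-0.008]],[[0,0,-0.0006],[0,0,-0.016]],[[0,0,-0.0007],[0,0,-0.02]],[[0,0,-0.0007],[0,0,-0.024]],[[0,0,-0.0007],[0,0,-0.024]],[[0,0,-0.0007],[0,0,-0.024]]]'
python3 - <<'E'
from cell import manip
from h import *
s=manip.sense();q=s['orientation'];Y=R.from_quat([q[1],q[2],q[3],q[0]]).as_matrix()
print(s['eef_pos'],s['contact_force'],s['ft_torque'],s['finger_gap'],"tool y",np.degrees(np.arctan2(Y[1,1],Y[0,1])))
E
```

```text
time: 5.15
eef_pos: [503.7, 188.7, 106.3]
orientation: [0.0, 0.582, 0.813, 0.002]
contact_force: [0.7, 7.4, 1.0]
finger_gap: 11.5
[503.68677064 188.73568105 106.30378122] [0.66011093 7.43662534 0.96130485] [ 1.44950351 -0.20788236  0.54373839] 11.54682927840038 tool y 18.818595686920457
```

The torque about z rose from -0.1 to 0.54 N m near 19–20°, so the stop has been reached where expected. A small extra turn will confirm it.

```bash
python3 -m inch '[[[0,0,0],[0,0,-0.006]],[[0,0,0],[0,0,-0.01]],[[0,0,0],[0,0,-0.01]]]'
python3 - <<'E'
from cell import manip,eyes
from h import *
s=manip.sense();q=s['orientation'];Y=R.from_quat([q[1],q[2],q[3],q[0]]).as_matrix()
print(s['eef_pos'],s['contact_force'],s['ft_torque'],s['finger_gap'],"tool y",np.degrees(np.arctan2(Y[1,1],Y[0,1])))
im=eyes.read_camera("wrist");cv2.imwrite("pics/w3.png",im[:,:,::-1])
E
```

```text
time: 5.45
eef_pos: [503.8, 188.4, 106.3]
orientation: [0.001, 0.607, 0.794, 0.002]
contact_force: [1.3, 6.0, 1.4]
finger_gap: 12.3
[503.75227834 188.36914092 106.28017341] [1.31572362 6.01728219 1.37865972] [ 1.02893101 -0.35085598  0.63504776] 12.343902476132307 tool y 15.208897750882722
```

View pics/w3.png

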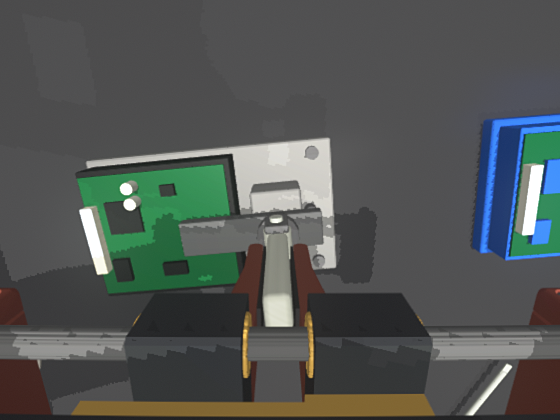

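Everything reads snug: the lever is square to the strap and the extra turn only made the pads slip. Opening, rising clear, and checking before the fold.

```bash
python3 -m inch '[[[0,0,0],[0,0,0]],[[0,0,0],[0,0,0]],[[0,0,0],[0,0,0]],[[0,0,0],[0,0,0]],[[0,0,0.045],[0,0,0.007]],[[0,0,0.1],[0,0,0.014]],[[0,0,0.12],[0,0,0.014]],[[0,0,0.12],[0,0,0.014]],[[0,0,0.12],[0,0,0.014]],[[0,0,0.12],[0,0,0.014]]]' 0
python3 - <<'E'
from cell import manip,eyes
from h import *
s=manip.sense();q=s['orientation'];Y=R.from_quat([q[1],q[2],q[3],q[0]]).as_matrix()
print(s['eef_pos'],s['contact_force'],s['ft_torque'],s['finger_gap'],"tool y",np.degrees(np.arctan2(Y[1,1],Y[0,1])))
im=eyes.read_camera("wrist");cv2.imwrite("pics/w4.png",im[:,:,::-1])
E
```

```text
time: 6.5
eef_pos: [501.6, 186.7, 194.1]
orientation: [-0.001, 0.572, 0.82, -0.001]
contact_force: [-0.1, -0.1, 0.4]
finger_gap: 44.3
[501.58597903 186.72373266 194.13036381] [-0.06335587 -0.12030716  0.42042951] [-0.00073745 -0.10971605  0.02608153] 44.27061868593937 tool y 20.187145176270104
```

View pics/w4.png

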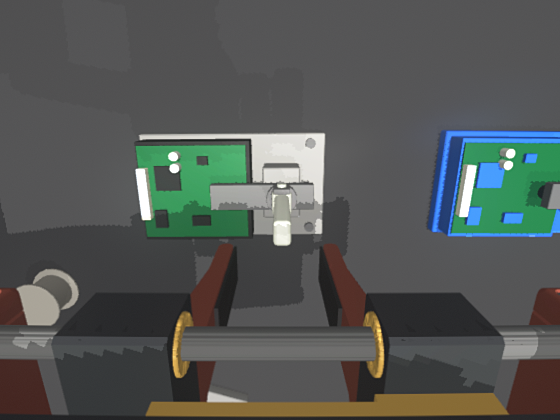

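The lever is upright and square to the strap, with its tip at (282,235). Moving behind it, closing the fingers, then lowering.

```bash
python3 -m inch '[[[0.0575,0.0216,0],[0,0,0]],[[0.0575,0.0216,0],[0,0,0]],[[0.0575,0.0216,0],[0,0,0]],[[0.0575,0.0216,0],[0,0,0]],[[0.0575,0.0216,0],[0,0,0]],[[0.0575,0.0216,0],[0,0,0]],[[0.0575,0.0216,-0.04],[0,0,0]],[[0.0575,0.0216,-0.076],[0,0,0]],[[0.0575,0.0216,-0.076],[0,0,0]],[[0.0575,0.0216,-0.076],[0,0,0]],[[0.0575,0.0216,-0.076],[0,0,0]]]' -1
python3 - <<'E'
from cell import manip,eyes
from h import *
s=manip.sense();p=s['eef_pos'];print(p,s['contact_force'],s['finger_gap'])
a=np.radians(20.4);f=np.array([-np.cos(a),-np.sin(a)]);B=np.array([503.5,187.6])
print("f now",(p[:2]-B)@f,"side",(p[:2]-B)@[-f[1],f[0]])
for th in range(0,91,15):
    t=np.radians(th);F=60*np.sin(t)-6*np.cos(t)-13.5;z=78+60*np.cos(t)+6*np.sin(t)
    T=np.r_[B+F*f,z]; print(th,((T-p)/750).round(4))
im=eyes.read_camera("scene");cv2.imwrite("pics/s5.png",cv2.resize(im[90:220,200:360,::-1],None,fx=4,fy=4))
E
```

```text
time: 7.65
eef_pos: [546.5, 203.6, 140.1]
orientation: [0.001, 0.572, 0.82, 0.001]
contact_force: [-0.3, 0.3, 0.9]
finger_gap: 0.3
[546.51655839 203.63344903 140.05396172] [-0.33653102  0.28625695  0.91920715] 0.3342414865080979
f now -45.90745757859954 side -0.03349318097876086
0 [-0.033  -0.0123 -0.0027]
15 [-0.0526 -0.0196 -0.0034]
30 [-0.0715 -0.0266 -0.0095]
45 [-0.0882 -0.0329 -0.0205]
60 [-0.1017 -0.0379 -0.0358]
75 [-0.111  -0.0413 -0.0543]
90 [-0.1155 -0.043  -0.0747]
```

View pics/s5.png

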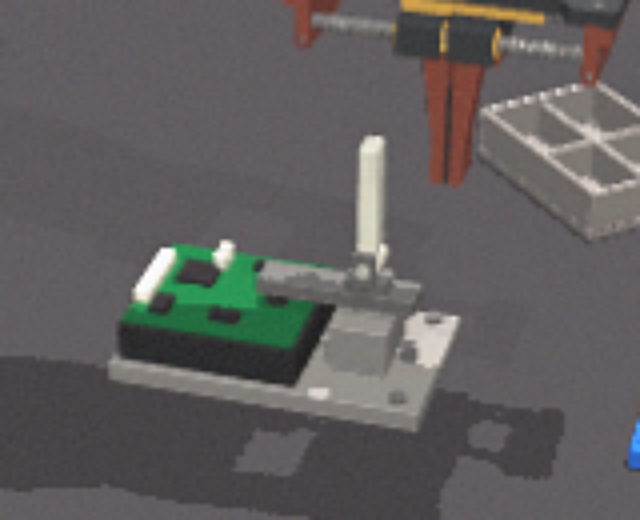

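The closed fingers are behind the upright lever, clear and in line with it. Folding along the arc.

```bash
python3 -m inch '[[[-0.02,-0.0075,-0.002],[0,0,0]],[[-0.033,-0.0123,-0.0027],[0,0,0]],[[-0.043,-0.016,-0.003],[0,0,0]],[[-0.0526,-0.0196,-0.0034],[0,0,0]],[[-0.062,-0.023,-0.006],[0,0,0]],[[-0.0715,-0.0266,-0.0095],[0,0,0]],[[-0.08,-0.03,-0.0145],[0,0,0]],[[-0.0882,-0.0329,-0.0205],[0,0,0]],[[-0.095,-0.0354,-0.028],[0,0,0]],[[-0.1017,-0.0379,-0.0358],[0,0,0]],[[-0.107,-0.0398,-0.045],[0,0,0]],[[-0.111,-0.0413,-0.0543],[0,0,0]],[[-0.111,-0.0413,-0.0543],[0,0,0]],[[-0.111,-0.0413,-0.0543],[0,0,0]]]'
python3 - <<'E'
from cell import manip,eyes
from h import *
s=manip.sense();print(s['eef_pos'],s['contact_force'])
im=eyes.read_camera("scene");cv2.imwrite("pics/s6.png",cv2.resize(im[90:220,200:360,::-1],None,fx=4,fy=4))
E
```

```text
time: 9.1
eef_pos: [462.1, 172.2, 97.4]
orientation: [-0.0, 0.572, 0.82, -0.0]
contact_force: [-0.3, 0.7, 0.4]
finger_gap: 0.4
[462.07067296 172.22986548  97.37622238] [-0.30733337  0.70975946  0.40478563]
```

View pics/s6.png

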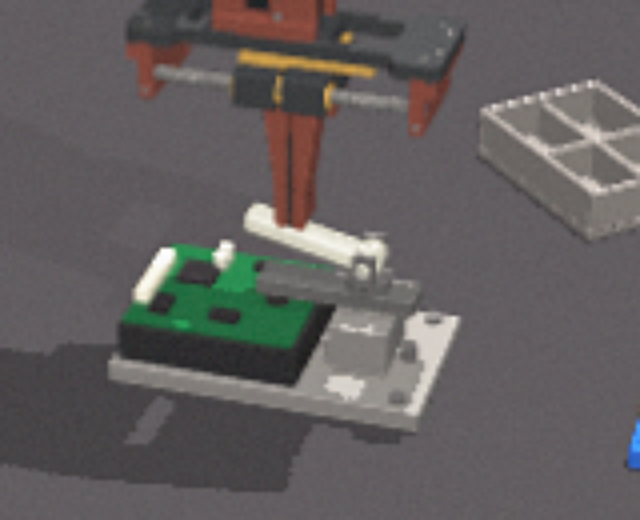

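The lever is about three-quarters down. Next is the last stretch, watching the force.

```bash
python3 -m inch '[[[-0.003,-0.001,-0.008],[0,0,0]],[[-0.0045,-0.0017,-0.014],[0,0,0]],[[-0.0045,-0.0017,-0.019],[0,0,0]],[[-0.0045,-0.0017,-0.021],[0,0,0]],[[-0.0045,-0.0017,-0.021],[0,0,0]]]'
```

```text
time: 9.65
eef_pos: [459.0, 171.0, 82.8]
orientation: [-0.0, 0.572, 0.82, -0.0]
contact_force: [-3.5, -1.4, 17.5]
finger_gap: 0.2
```

```bash
python3 -m inch '[[[0,0,-0.0015],[0,0,0]],[[0,0,-0.0015],[0,0,0]],[[0,0,-0.0015],[0,0,0]]]'
python3 -m inch '[[[0,0,0.02],[0,0,0]],[[0,0,0.08],[0,0,0]],[[0,0,0.14],[0,0,0]],[[0,0,0.16],[0,0,0]],[[0.06,0.022,0.2],[0,0,0]],[[0.12,0.044,0.2],[0,0,0]],[[0.12,0.044,0.2],[0,0,0]],[[0.12,0.044,0.2],[0,0,0]],[[0.12,0.044,0.2],[0,0,0]]]'
python3 - <<'E'
from cell import manip,eyes
from h import *
s=manip.sense();print(s['eef_pos'],s['contact_force'])
im=eyes.read_camera("scene");w=eyes.read_camera("wrist")
a=cv2.resize(im[90:220,200:360,::-1],(480,390));b=cv2.resize(w[:,:,::-1],(320,240));b=cv2.copyMakeBorder(b,0,150,0,0,0)
cv2.imwrite("pics/s7.png",np.hstack([a,b]));cv2.imwrite("pics/w7.png",w[:,:,::-1])
E
```

```text
time: 9.95
eef_pos: [458.9, 171.0, 82.3]
orientation: [-0.0, 0.572, 0.82, -0.0]
contact_force: [-5.7, -2.2, 24.1]
finger_gap: 0.4
time: 10.85
eef_pos: [547.4, 203.5, 229.7]
orientation: [-0.001, 0.572, 0.82, -0.001]
contact_force: [0.6, 0.5, 0.3]
finger_gap: 0.5
[547.36857479 203.46741944 229.70736087] [0.6372307  0.46510594 0.34511104]
```

View pics/s7.png

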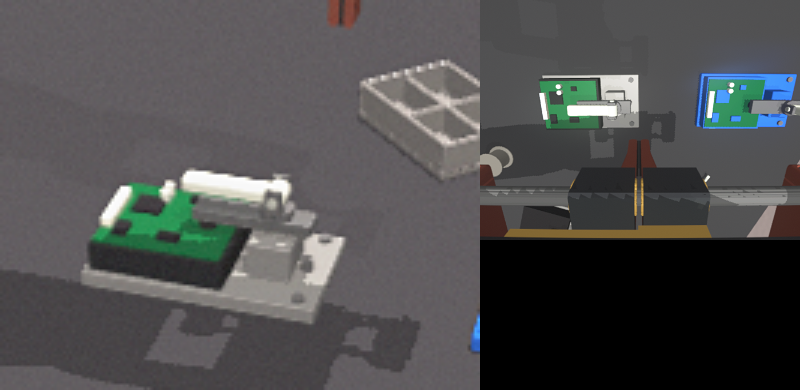

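View pics/w7.png

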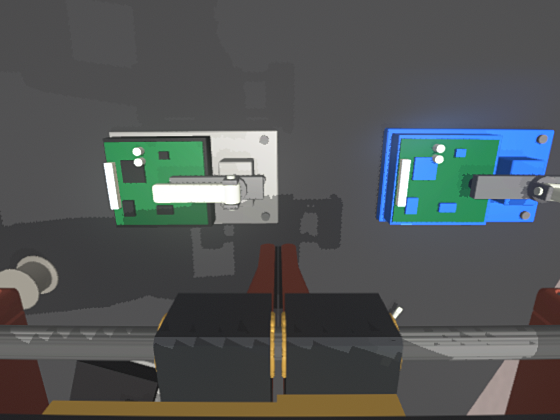

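The lever now lies along the strap, at (155–238,193) in the wrist view. I'll check its direction and height numerically.

Run:
```python
from h import *; from cell import eyes,manip
np.set_printoptions(precision=1,suppress=True)
S=eyes.calibration("scene");W=eyes.calibration("wrist")
w=cv2.imread("pics/w7.png"); m=(w.min(2)>200).astype(np.uint8); m[:175]=0;m[215:]=0;m[:,:150]=0;m[:,250:]=0
cn=max(cv2.findContours(m,0,2)[0],key=cv2.contourArea); r=cv2.minAreaRect(cn); bx=cv2.boxPoints(r); print(bx)
P=np.array([plane(W,p,84) for p in bx]);print(P)
e=[P[(i+1)%4]-P[i] for i in range(4)];l=max(e,key=np.linalg.norm);print("len",[np.linalg.norm(x) for x in e],"dir",np.degrees(np.arctan2(l[1],l[0])))
a=np.radians(20.4);f=np.array([-np.cos(a),-np.sin(a),0]);B=np.array([503.5,187.6,84])
print([( (p-B)@f,(p-B)@[-f[1],f[0],0]) for p in P])
# expected tip / base top-edge midpoints in scene crop if closed level
for z in(84,90,95): print(z,(proj(S,[B*[1,1,0]+[0,0,z]+76*f])-[200,90])*3, proj(W,[B*[1,1,0]+[0,0,z]+76*f]))
```

```text
[[152. 185.]
 [239. 185.]
 [239. 203.]
 [152. 203.]]
[[431.6 169.8  84. ]
 [509.6 198.5  84. ]
 [515.2 181.6  84. ]
 [435.9 152.4  84. ]]
len [np.float64(83.09176439850454), np.float64(17.800000177030828), np.float64(84.44734745201471), np.float64(17.955849123961055)] dir -159.77310313931625
[(np.float64(73.59418650698531), np.float64(-8.4244604813358)), (np.float64(-9.497001558754793), np.float64(-8.114982403927716)), (np.float64(-8.833869340678916), np.float64(9.672661115202278)), (np.float64(75.6130927037042), np.float64(9.41752751135445))]
84 [[180.6 174.2]] [[150.5 193.6]]
90 [[180.5 167.5]] [[148.2 195.1]]
95 [[180.4 161.9]] [[146.1 196.5]]
```

The lever's direction is 20.2° against 20.4° for the jig, its tip is 75 mm out, and its top is at about 84 mm. That means it is level and in line with the strap, so I'm handing in.

```bash
python3 -c "
from cell import manip
print(manip.sense()['contact_force']); print(manip.hand_in())"
```

```text
[-0.79426565 -0.26390481 -1.21506751]
the job is handed in; nothing more can be done
None
```

The job is done and handed in at about 11 s. On the grey jig with the green board, I turned the lever bolt clockwise until snug, folded the lever flat over the board and let go.

- **Turning:** I pinched the lever by its flat faces and turned the bolt about 54° (0.93 rad). The torque then rose from -0.1 to 0.54 N m. A further turn of about 3.6° only made the pads slip (0.64 N m), so I took that as the hard stop.
- **Folding:** I pushed the lever over with the closed fingers and pressed it onto its stop with about 24 N at z ≈ 82 mm. Then I backed well clear.
- **Last checks:** The lever direction was 20.2° against 20.4° for the jig. Its tip was about 75 mm from the bolt and its top at about 84 mm, as expected for a level, closed lever. The force readings after backing off were only noise (about 1.5 N at most).
- **Other jigs:** The arm stayed away from the empty jig and the blue and orange look-alikes.
- **Disagreement:** The first rough lever-tip measurement from two views was off by 3.8 mm between its rays. The wrist view then agreed with it to under 1 mm in x and y.

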